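Pop the tea box and trap its lid

TASK

Press down the brass spring catch of the wooden tea box with one finger so that the lid pops loose, and let the lid's red ridge run into the other finger, so that the lid stops at least a finger's breadth open but no more than half-way out. Finish holding like that: one finger still keeping the catch down, the other still stopping the lid gently. Do not pinch anything, do not shift or lift the box, and leave the tumbler, bowl, ladle and jug undisturbed.

Things in the scene. Friction and masses are not known exactly. Their poses are not given: they have to be found in the camera images.
- teabox: Loose wooden box, about 1.4 kg, 90 (its x) x 200 (its y) x 66 high mm, upright on the work surface; origin at the centre of its underside. Its +y is the direction in which the lid slides open. At its -y end a dark wooden housing (y -98 to -46 mm, top 66 mm up) carries the brass catch; the rest of the top is the pale lid, its upper face 56 mm up, between side rails whose tops are 60 mm up.
- catch_top (a point): Centre of the top face of the brass push catch: 30 mm along the box's x, 22 mm along the box's y; 76 mm above the work surface when up, at box y = -70 mm.
- catch (a joint): How far the catch is pressed down, m: 0 up, 0.008 fully down. Spring: about 2.3 N to start, 5.9 N fully down. At about 0.0035 it frees the lid; springs up again when let go.
- lid (a joint): How far the lid is open, m: 0 shut, 0.10 fully out, so half-way is 0.05. Held shut by the catch; once freed, a spring of about 3 N (2.3 N at half-way) and a damper drive it along the box's +y at about 50 mm/s. It cannot be lifted off.
- ridge_top (a point): Middle of the top edge of the front (+y) face of the red ridge that stands across the lid; moves with the lid. The ridge is 60 mm along the box's x, 8 mm thick, rises 32 mm above the lid to 88 mm above the work surface. With the lid shut this point is at box y = -32 mm (the ridge's back face at -40 mm), 38 mm from the centre of the catch.
- tumbler: Loose empty steel tumbler, 68 mm across, 100 mm high, beyond the open end of the box where the lid would run into it; origin at the centre of its underside. Bystander.
- bowl: Loose white ceramic bowl, 140 mm across, 60 mm high; origin at the centre of its underside. Bystander.
- ladle: Loose steel ladle lying down, cup 72 mm across and 30 mm high, handle reaching 240 mm along its -y; origin under the cup. Bystander.
- jug: Loose blue plastic jug, 116 mm across, 208 mm high, with handle at its +y and white spout flap at its -y; origin at the centre of its underside. Bystander.
Not all that is in view belongs to the job. There is more than one size of the teabox; the one meant has the size given above.

How it is judged:
On the way, in this order (a step that is already met when the one before it is completed fails the run):
1. the catch is pressed down with a finger (value of joint catch above 0.0025 m and contact force between the fingers and catch above 0.5 N).
2. the freed lid is stopped by a finger, 12 to 55 mm open, with the catch still held down (value of joint lid between 0.012 and 0.055 m and velocity of joint lid below 0.005 m/s and contact force between the fingers and lid above 0.5 N and value of joint catch above 0.002 m), for 0.3 s.
At the end, for the whole second after the job is handed in: The lid is at rest 12 to 55 mm open, stopped by a finger (more than 0.5 N), while a finger still keeps the catch at least 2 mm down; the box stands on the surface where it was (within 25 mm), the bystanders too (all of step 2 and velocity of joint lid above -0.005 m/s and contact force between the fingers and catch above 0.5 N and height (world z) of teabox below 0.006 m); the arm keeps its last pose, push and grip.
It fails at once if the lid ran more than half-way out (past 55 mm) (value of joint lid above 0.055 m).
It fails at once if the lid or the catch was pinched or pressed hard (over 22 N) (contact force between the fingers and lid above 22 N or contact force between the fingers and catch above 22 N).
It fails at once if the box was shifted over 25 mm, lifted or tipped (distance of teabox from where it was at the start of the episode above 0.025 m or height (world z) of teabox above 0.008 m or angle between teabox's own z axis and vertical above 0.12 rad).
It fails at once if a bystander was shifted over 20 mm or tipped (distance of any of tumbler, bowl, ladle, jug from where it was at the start of the episode above 0.02 m or angle between any of tumbler, bowl, jug's own z axis and vertical above 0.3 rad).
It also fails if it takes over 40 s, if anything falls off the work surface, if the arm or the gripper's body presses on something with over 40 N, if the wrist force passes 120 N, or if a joint passes its speed limit or range.

ROBOT

A 7-joint arm with a two-finger parallel gripper is mounted at the origin on the work surface. World frame = base frame: x ahead of the robot, y to its left, z up, the work surface at z = 0. Lengths are in m, angles in rad, forces in N, time in s.
With the tool pointing down it reaches from about 0.35 to 0.775 m from the base axis. Payload 3.1 kg.
Tool frame: the origin (TCP) lies midway between the tips of the shut fingers; the grasp point (between the pads) lies 19 mm behind it (ctrl.hold_point_z is the distance from the TCP to the grasp point, in m); z points along the fingers, y is the line along which they close (so a half turn about z gives the same grasp; the last joint's range is limited). The gripper opens to 85 mm and grips with 20 to 120 N. Pads are 22 mm wide; open, the fingers measure 114 mm over their backs; the gripper's body (76 mm by 85 mm) begins 54 mm behind the grasp point. The pads swing forward as they close: fully open they stand 13 mm farther back than shut.
Start: joints at [1.269, 0.311, 0.014, 1.512, -0.004, 1.319, -0.027], TCP at [0.141, -0.532, 0.231] pointing down, gripper open.
Joint ranges: [-2.7, 2.7], [-0.3, 1.91], [-1.27, 1.3], [0.12, 2.57], [-1.44, 4.58], [0.2, 2.03], [-3.05, 3.05]. Speed limits (rad/s): [2.79, 2.79, 3.14, 3.14, 3.14, 3.14, 3.14].

INTERFACE

Orientations are given as a unit quaternion [w, x, y, z].
In Python, from rig import ctrl gives the robot as it stands.
- The arm moves only by the tool send_rows, never from a script. Its argument "plan" is one flat list of numbers, 5 for each row, row after row: the gripper command: -1 is fully open, 1 is shut, values between are in proportion, then the shift along the tool's x, y, z in units of 200 mm (1.0 is 200 mm), then the turn about the tool's z in units of 0.5 rad (1.0 is 0.5 rad). In form: [hand, dx, dy, dz, turn, hand, dx, dy, dz, turn, ...]. A call has 1 to 5 rows; each row is the pose to reach, as a shift and turn from the pose commanded when the call began, along the tool's axes at that moment; what a row does not reach only later rows make up. A row lasts 1/8 s, in which the tool goes at most 62.5 mm and 10.7 degrees, less where a joint would pass 70% of its speed; a pose out of reach is approached as far as the arm can. A call with a number of a shift or a turn outside -1 to 1 is refused whole. A call with a gripper value outside its range is refused whole. The fingers move at their own pace and stop on an object; "squeeze" is the grip in N (left out, the last holds). Time passes only in rows, so rows that repeat a pose let the fingers close. It gives the time, the measured TCP pose, the force, the opening and the grip force at its end, in the units of the state.
- ctrl.sense(): the state, without advancing time (a new reading comes with each control period).
- ctrl.camera(name): name is "scene" or "top"; returns a dict with "img" (420x560x3 uint8, red, green, blue), "fx", "fy", "cx", "cy" (pixels), "extrinsics" (4x4, takes a point from camera to world coordinates). Camera axes: x right, y down, z forward; pixel columns grow to the right and rows downward; lengths in m; the calibration is good to about 2 mm. A picture is of the moment at which its call begins. There is no depth.
- ctrl.job_done(): hands the job in; it is judged then, once.
Trained networks look in the newest picture that a camera, given by its name, has taken for a name from the list of things; names that differ only in an ending like _2 or _b are one class to them, and where a whole thing is asked for, a point or a joint stands for the part that bears it (a point fixed in the world has none). Each returns a list of dicts, best first, with "p" (0 to 1); they miss things now and then, are a little off and sometimes report something else, mostly with a low value. They report only what shows in the picture. A call takes as long as a camera call. They do not tell look-alikes from the thing itself.
- ctrl.silhouettes(query, camera): "pixels" (420x560 bool, what is visible of it) and "position" ([row, column] in pixels, amid what is visible of it).
- ctrl.place_of(query, camera): "position" ([row, column] in pixels: a listed point, or the origin of a listed thing).
The state is a dict: "clock": time; "joint_pos": joint angles; "qd": joint speeds; "joint_efforts": joint torques, N m; "position": TCP position; "ee_rot": TCP orientation; "ft_force": force on the tool from outside, world axes, zero at the start; "moment": the same for the moment, N m; "width": opening from 0.0 (shut) to 1.0 (fully open); "grasp_force": force on a finger pad.
Only numpy, scipy, OpenCV 4.12 (cv2) and the standard library are available. Lean on these libraries where they do the work, as an engineer would, in place of code of your own. Each camera call takes 0.05 s, during which the arm holds its last target. There are 200 camera calls.

## Working session

There is one attempt and no reset: what is moved stays moved. The work goes in short steps, Python scripts to look and compute and a tool call to move; the robot and the scene stay as the last step left them, time stands still between calls to the robot, and variables do not carry over. Pictures are saved under pics/ and viewed, at most 10 in all, crops included, and the job is handed in when it is done.

Besides the shell and the picture viewer there is one more tool, called after "Request:" as name(argument=value, ...) on one line, values as JSON. send_rows: Moves the arm, as the interface text tells. Shifts and turns lie within -1 to 1; 1 stands for 200 mm of shift or 0.5 rad of turn. Its arguments: {"type":"object","properties":{"plan":{"type":"array"},"squeeze":{"type":"number"}},"required":["plan"]}

```bash
mkdir -p pics; cat > h.py <<'E'
import numpy as np, cv2
from rig import ctrl
def cam(n):
    c=ctrl.camera(n); return c
def ray(c,rc):
    d=np.array([(rc[1]-c['cx'])/c['fx'],(rc[0]-c['cy'])/c['fy'],1.]); E=np.array(c['extrinsics'])
    return E[:3,3],E[:3,:3]@d
def at_z(c,rc,z):
    o,d=ray(c,rc); return o+d*(z-o[2])/d[2]
def tri(c1,p1,c2,p2):
    A=np.zeros((3,3));b=np.zeros(3);R=[]
    for c,p in((c1,p1),(c2,p2)):
        o,d=ray(c,p);d=d/np.linalg.norm(d);P=np.eye(3)-np.outer(d,d);A+=P;b+=P@o;R.append((P,o))
    x=np.linalg.solve(A,b); return x,max(np.linalg.norm(P@(x-o)) for P,o in R)
def proj(c,X):
    E=np.linalg.inv(np.array(c['extrinsics']));p=E[:3,:3]@X+E[:3,3]
    return np.array([c['fy']*p[1]/p[2]+c['cy'],c['fx']*p[0]/p[2]+c['cx']])
def save(img,f): cv2.imwrite(f,np.ascontiguousarray(img[:,:,::-1]))
E
python3 - <<'E'
from h import *
np.set_printoptions(precision=4,suppress=True)
C={n:cam(n) for n in('scene','top')}
save(np.vstack([C['scene']['img'],C['top']['img']])[:, :] if 0 else C['scene']['img'],'pics/s0.png'); save(C['top']['img'],'pics/t0.png')
for n in C:
    print(n,np.array(C[n]['extrinsics'])[:3],C[n]['fx'])
    for q in('teabox','catch_top','ridge_top','tumbler','bowl','ladle','jug'):
        print(q,[(np.round(r['position'],1),round(r['p'],2),at_z(C[n],r['position'],{'catch_top':.076,'ridge_top':.088}.get(q,0))[:2]) for r in ctrl.place_of(q,n)][:4])
s=ctrl.sense(); print(s['position'],s['ee_rot'],s['width'],s['ft_force'])
E
```

```text
scene [[ 0.3498  0.5979 -0.7212  1.2217]
 [ 0.9366 -0.2406  0.2549 -0.2823]
 [-0.0212 -0.7647 -0.6441  0.6995]] 478.622357217157
teabox [(array([227.7, 196.4]), 0.82, array([ 0.4228, -0.2158])), (array([161.3, 340. ]), 0.78, array([0.3102, 0.1814])), (array([238.6, 306. ]), 0.67, array([ 0.5432, -0.0068]))]
catch_top [(array([199.7, 275.9]), 0.62, array([ 0.4859, -0.0509])), (array([221.1, 397.7]), 0.59, array([0.6374, 0.1476])), (array([200.6, 215.6]), 0.48, array([ 0.4418, -0.1681])), (array([146.6, 325.6]), 0.4, array([0.3404, 0.1255]))]
ridge_top [(array([203. , 200.7]), 0.88, array([ 0.453 , -0.2003])), (array([141.2, 335.9]), 0.75, array([0.3451, 0.1497])), (array([197.4, 292.5]), 0.6, array([ 0.5057, -0.0215]))]
tumbler [(array([273.4, 400. ]), 0.96, array([0.7014, 0.1261]))]
bowl [(array([292. , 284.6]), 0.68, array([ 0.6628, -0.0986]))]
ladle [(array([218.7, 397.3]), 0.82, array([0.5589, 0.2032]))]
jug [(array([343., 160.]), 0.63, array([ 0.6902, -0.336 ]))]
top [[ 0.0263 -0.9888  0.147   0.3816]
 [-0.9995 -0.0286 -0.0133 -0.0147]
 [ 0.0174 -0.1466 -0.989   1.0632]] 430.9171
[... 159 characters left out ...]
68, array([ 0.532 , -0.0032]))]
catch_top [(array([307.2, 197.2]), 0.6, array([0.3056, 0.1449])), (array([261.1, 336.2]), 0.59, array([ 0.4164, -0.1658])), (array([232. , 288.4]), 0.56, array([ 0.48  , -0.0552]))]
ridge_top [(array([308.1, 189.2]), 0.93, array([0.3041, 0.1604])), (array([257.4, 352. ]), 0.84, array([ 0.4252, -0.1997])), (array([217.8, 276.3]), 0.74, array([ 0.5105, -0.0264]))]
tumbler [(array([145.8, 218. ]), 0.59, array([0.7027, 0.1259]))]
bowl []
ladle [(array([197.3, 183.9]), 0.79, array([0.5672, 0.2046]))]
jug [(array([155.9, 399.3]), 0.65, array([ 0.6906, -0.3374]))]
[ 0.1413 -0.5316  0.2313] [ 0.      0.9916  0.1296 -0.    ] 1.0028673463683098 [-0.2864  0.2249  0.6619]
```

View pics/s0.png

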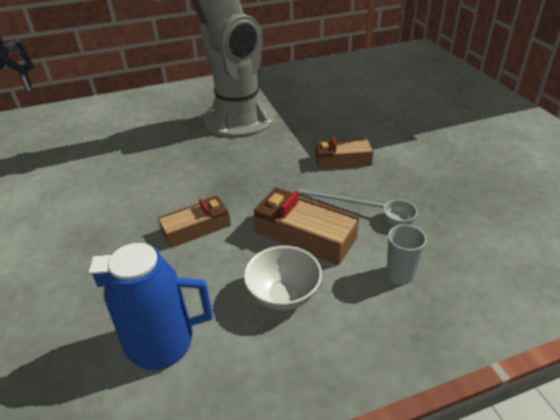

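View pics/t0.png

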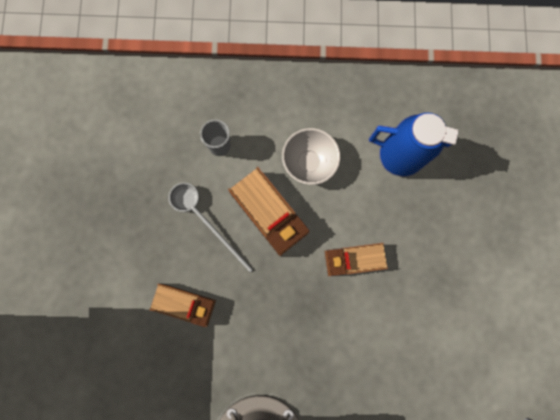

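Candidates for the tea box are the large one at scene (225,305) / top (210,268), a small one at scene (220,195) / top (260,357), and a small one at scene (153,343) / top (303,183). The large one is the only one that looks near 200 mm long, and the tumbler (scene (255,405), top (135,215)) stands beyond its open end. I'll fit its pose and check the sizes.

```bash
cat > fit.py <<'E'
from h import *
from scipy.optimize import minimize
np.set_printoptions(precision=4,suppress=True)
C={n:cam(n) for n in('scene','top')}
near={'scene':(225,305),'top':(210,268)}
M={};P={}
for n in C:
    M[n]=min(ctrl.silhouettes('teabox',n),key=lambda r:np.hypot(*(np.array(r['position'])-near[n])))['pixels'].astype(np.uint8)
    for q in('catch_top','ridge_top'):
        P[n,q]=min(ctrl.place_of(q,n),key=lambda r:np.hypot(*(np.array(r['position'])-near[n])))['position']
    hsv=cv2.cvtColor(np.ascontiguousarray(C[n]['img']),cv2.COLOR_RGB2HSV); near_m=cv2.dilate(M[n],np.ones((5,5)))
    for q,(lo,hi) in {'brass':((15,140,120),(28,255,255)),'red':((172,150,70),(180,255,255))}.items():
        m=cv2.inRange(hsv,lo,hi)*near_m; rr,cc=np.nonzero(m); P[n,q]=(rr.mean(),cc.mean()) if len(rr) else None; print(n,q,len(rr),P[n,q])
for q in('catch_top','ridge_top','brass','red'):
    if P['scene',q] is not None and P['top',q] is not None: print(q,tri(C['scene'],P['scene',q],C['top'],P['top',q]))
def W(v,p):
    c,s=np.cos(v[2]),np.sin(v[2]); return np.array([v[0]+c*p[0]-s*p[1],v[1]+s*p[0]+c*p[1],p[2]])
parts=[[(x,y,z) for x in(-.045,.045) for y in a for z in b] for a,b in(((-.1,.1),(0,.06)),((-.098,-.046),(.056,.066)))]
parts+=[[(x,y,z) for x in(-.03,.03) for y in(-.04,-.032) for z in(.056,.088)],[(x,y,z) for x in(-.015,.015) for y in(-.081,-.059) for z in(.06,.076)]]
def cost(v,S=8):
    t=0
    for n in C:
        im=np.zeros((420,560),np.uint8)
        for p in parts:
            q=np.array([proj(C[n],W(v,k))[::-1] for k in p])
            cv2.fillConvexPoly(im,cv2.convexHull((q*16).round().astype(np.int32)),1,shift=4)
        t+=1-(im&M[n]).sum()/(im|M[n]).sum()
    return t
best=min((minimize(cost,[.532,-.003,y0],method='Nelder-Mead',options=dict(initial_simplex=np.array([[.532,-.003,y0],[.545,-.003,y0],[.532,.01,y0],[.532,-.003,y0+.1]]))) for y0 in(-.8,-.7,-.9)),key=lambda r:r.fun)
v=best.x; print('pose',v,'cost',best.fun)
print('catch',W(v,(0,-.07,.076)),'ridge',W(v,(0,-.032,.088)))
for n in C: print(n,'pred catch',proj(C[n],W(v,(0,-.07,.076))),P[n,'catch_top'],'ridge',proj(C[n],W(v,(0,-.032,.088))),P[n,'ridge_top'])
ims=[]
for n in C:
    r,c=near[n]; im=cv2.resize(np.ascontiguousarray(C[n]['img'][r-65:r+65,c-65:c+65]),(400,400),interpolation=cv2.INTER_CUBIC)
    for p in parts[:]:
        for k in p:
            a=(proj(C[n],W(v,k))[::-1]-(c-65,r-65)+.5)*400/130; cv2.circle(im,tuple(int(i) for i in a),2,(0,255,0),-1)
    ims.append(im)
save(np.hstack(ims),'pics/crop1.png')
E
python3 fit.py
```

```text
scene brass 49 (np.float64(198.55102040816325), np.float64(275.8979591836735))
scene red 0 None
top brass 152 (np.float64(232.57894736842104), np.float64(286.5131578947368))
top red 0 None
catch_top (array([ 0.4783, -0.0505,  0.0788]), np.float64(0.005120940420829908))
ridge_top (array([ 0.5104, -0.0268,  0.0827]), np.float64(0.0023556840169422083))
brass (array([ 0.4791, -0.0499,  0.0736]), np.float64(0.0011463028117359203))
pose [ 0.5342 -0.0058 -0.857 ] cost 0.1311280881833029
catch [ 0.4813 -0.0517  0.076 ] ridge [ 0.51   -0.0268  0.088 ]
scene pred catch [198.4904 274.8471] [196.4, 277.3] ridge [199.2463 290.8136] [201.3, 292.1]
top pred catch [231.3869 286.872 ] [233.3, 288.5] ridge [218.028  276.4788] [218.5, 277.4]
```

View pics/crop1.png

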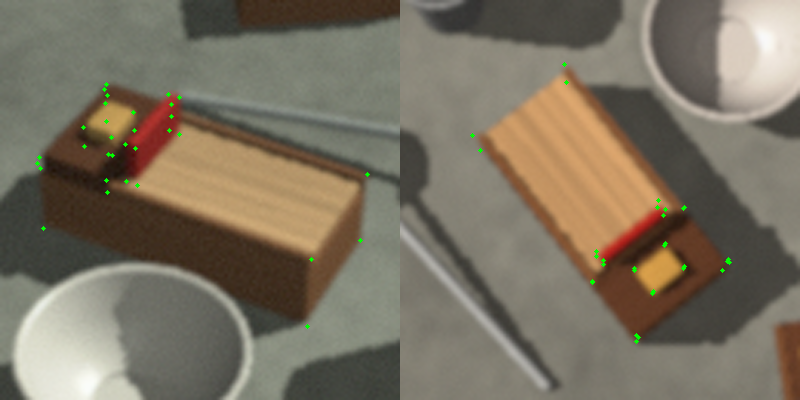

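The fitted wireframe (90×200×66) matches the large box in both views, to within about 1 px. The catch is at scene (198,276) / top (232,287) and the red ridge at scene (200,291) / top (218,277). Now I'll fly over there.

Request:
send_rows(plan=[-0.55, 0.9, -0.73, 0, 0, -0.55, 0.9, -0.73, 0, 0, -0.55, 0.9, -0.73, 0, 0, -0.55, 0.9, -0.73, 0, 0, -0.55, 0.9, -0.73, 0, 0])

```text
clock: 1.82
position: [0.2808, -0.3406, 0.2317]
ee_rot: [-0.0, 0.991, 0.134, 0.001]
ft_force: [-1.0, -0.7, -0.1]
width: 0.774
grasp_force: 0.0
```

Request:
send_rows(plan=[-0.55, 0.9, -0.73, 0, 0, -0.55, 0.9, -0.73, 0, 0, -0.55, 0.9, -0.73, 0, 0, -0.55, 0.9, -0.73, 0, 0, -0.55, 0.9, -0.73, 0, 0])

```text
clock: 2.45
position: [0.4162, -0.1539, 0.2316]
ee_rot: [-0.0, 0.991, 0.133, 0.001]
ft_force: [-0.5, -1.2, 0.5]
width: 0.779
grasp_force: 0.0
```

Request:
send_rows(plan=[-0.55, 0.63, -0.51, 0, 1, -0.55, 0.63, -0.51, 0, 1, -0.55, 0.63, -0.51, 0, 1, -0.55, 0.63, -0.51, 0, 1, -0.55, 0.63, -0.51, 0, 1])

```text
clock: 3.08
position: [0.5099, -0.0275, 0.2309]
ee_rot: [0.001, 0.993, -0.12, -0.0]
ft_force: [0.1, -0.0, 0.4]
width: 0.773
grasp_force: 0.0
```

Request:
send_rows(plan=[-0.55, 0, 0, 0, 1, -0.55, 0, 0, 0, 1, -0.55, 0, 0, 0, 1, -0.55, 0, 0, 0, 1, -0.55, 0, 0, 0, 1])

```text
clock: 3.7
position: [0.5095, -0.0275, 0.2313]
ee_rot: [0.0, 0.932, -0.362, 0.0]
ft_force: [0.1, -0.6, -0.3]
width: 0.776
grasp_force: 0.0
```

Request:
send_rows(plan=[-0.55, 0, 0, 0, 0.23, -0.55, 0, 0, 0, 0.23, -0.55, 0, 0, 0, 0.23])

```text
clock: 4.08
position: [0.5097, -0.0262, 0.2313]
ee_rot: [0.0, 0.91, -0.414, 0.0]
ft_force: [0.8, 0.8, -0.4]
width: 0.775
grasp_force: 0.0
```

```bash
cat > st.py <<'E'
from h import *
from scipy.spatial.transform import Rotation as Ro
np.set_printoptions(precision=4,suppress=True)
s=ctrl.sense(); q=np.array(s['ee_rot']); R=Ro.from_quat(q[[1,2,3,0]]).as_matrix()
catch=np.array([.480,-.051]); u=np.array([.756,.655])
tgt=catch+u*(.085*s['width']/2+.007)
d=np.r_[tgt-s['position'][:2],.0]
print(s['clock'],s['position'],'R y',R[:,1],'z',R[:,2],'w',s['width'],'F',s['ft_force'])
print('target',tgt,'tool shift mm',1000*R.T@d,'yaw err rad',np.arctan2(*(R[:2,1]@np.array([[u[1],u[0]],[-u[0],u[1]]]).T)[::-1]) , 'cross',R[0,1]*u[1]-R[1,1]*u[0])
E
python3 st.py
```

```text
4.075 [ 0.5097 -0.0262  0.2313] R y [-0.7535 -0.6575  0.0001] z [-0.     -0.0002 -1.    ] w 0.7750364740719066 F [ 0.781   0.7674 -0.3849]
target [ 0.5102 -0.0248] tool shift mm [-0.6726 -1.2224 -0.0002] yaw err rad 3.002237469785344 cross 0.003562928069593352
```

Request:
send_rows(plan=[-0.55, -0.003, -0.006, 0.2, 0, -0.55, -0.003, -0.006, 0.4, 0, -0.55, -0.003, -0.006, 0.58, 0, -0.55, -0.003, -0.006, 0.58, 0])

```text
clock: 4.58
position: [0.5075, -0.0248, 0.1127]
ee_rot: [0.001, 0.91, -0.414, -0.003]
ft_force: [-0.5, 1.4, 0.1]
width: 0.774
grasp_force: 0.0
```

```bash
python3 st.py; python3 - <<'E'
from h import *
ims=[]
for n,(r,c) in {'scene':(215,295),'top':(215,275)}.items():
    C=cam(n); im=cv2.resize(np.ascontiguousarray(C['img'][r-75:r+55,c-65:c+65]),(400,400),interpolation=cv2.INTER_CUBIC); ims.append(im)
save(np.hstack(ims),'pics/crop2.png')
E
```

```text
4.575 [ 0.5075 -0.0248  0.1127] R y [-0.7538 -0.6571  0.0052] z [-0.0073  0.0004 -1.    ] w 0.7740792041257638 F [-0.4552  1.3712  0.123 ]
target [ 0.5102 -0.0249] tool shift mm [ 1.8144 -1.9949 -0.0196] yaw err rad 3.0016974963231506 cross 0.0030227650887281743
```

View pics/crop2.png

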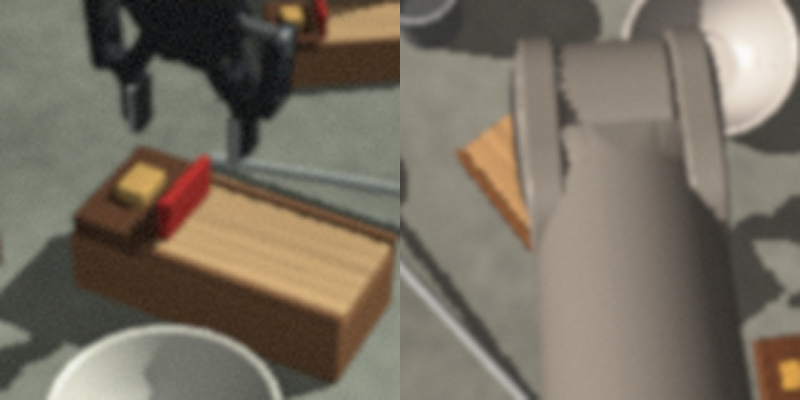

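The scene view shows one fingertip at crop (137,128), above the catch at (143,183). The other is at (240,158), beyond the red ridge (185,195) on the lid side. I'll check the tip height from these pixels.

```bash
python3 st.py; python3 - <<'E'
from h import *
C=cam('scene'); s=ctrl.sense(); p=np.array(s['position']); u=np.array([.756,.655])
for nm,k in(('A',-.040),('B',.040)):
    for z in(.110,.116,.122,.128): print(nm,z,(proj(C,np.r_[p[:2]+k*u,z])-(140,230))*400/130)
E
```

```text
4.675 [ 0.511  -0.0246  0.1162] R y [-0.7542 -0.6567 -0.001 ] z [ 0.0013  0.0001 -1.    ] w 0.7774573049098845 F [-0.5454  0.3567  0.906 ]
target [ 0.5103 -0.0248] tool shift mm [-0.3947  0.6451 -0.001 ] yaw err rad 3.0011217686758176 cross 0.0024469179569729382
A 0.11 [139.78377027 137.24882566]
A 0.116 [132.5220799  136.87694342]
A 0.122 [125.20221475 136.50208196]
A 0.128 [117.82347295 136.12420534]
B 0.11 [174.28570649 245.57962076]
B 0.116 [166.93189194 245.64188191]
B 0.122 [159.5172566 245.704658 ]
B 0.128 [152.0410428  245.76795545]
```

Request:
send_rows(plan=[-0.55, 0, 0, 0.06, 0, -0.55, 0, 0, 0.12, 0, -0.55, 0, 0, 0.17, 0, -0.55, 0, 0, 0.17, 0, -0.55, 0, 0, 0.17, 0])

```text
clock: 5.35
position: [0.5104, -0.0246, 0.0813]
ee_rot: [-0.0, 0.91, -0.415, 0.0]
ft_force: [-0.1, -0.3, 0.1]
width: 0.773
grasp_force: 0.0
```

Request:
send_rows(plan=[-0.55, 0, 0, 0.01, 0, -0.55, 0, 0, 0.02, 0, -0.55, 0, 0, 0.03, 0, -0.55, 0, 0, 0.03, 0, -0.55, 0, 0, 0.03, 0])

```text
clock: 5.98
position: [0.5103, -0.0247, 0.0753]
ee_rot: [-0.0, 0.91, -0.415, 0.0]
ft_force: [-0.6, 0.2, 0.5]
width: 0.777
grasp_force: 0.0
```

```bash
python3 st.py; python3 - <<'E'
from h import *
ims=[]
for n,(r,c) in {'scene':(215,295)}.items():
    C=cam(n); im=cv2.resize(np.ascontiguousarray(C['img'][r-60:r+40,c-50:c+50]),(600,600),interpolation=cv2.INTER_CUBIC); ims.append(im)
save(np.hstack(ims),'pics/crop3.png')
E
```

```text
5.975 [ 0.5103 -0.0247  0.0753] R y [-0.7547 -0.6561 -0.    ] z [ 0.0001 -0.     -1.    ] w 0.7766506603739411 F [-0.6472  0.1631  0.4764]
target [ 0.5102 -0.0248] tool shift mm [ 0.0626  0.1414 -0.    ] yaw err rad 3.0003692827901656 cross 0.0016942238716121105
```

View pics/crop3.png

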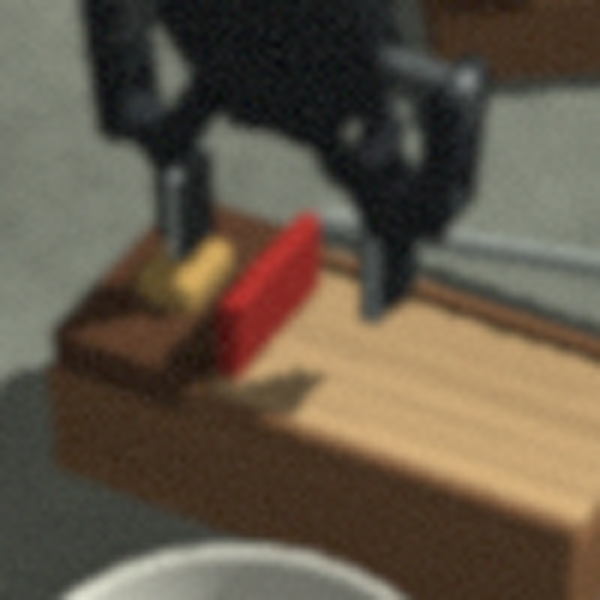

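The finger tip (180,250) is directly over the catch centre (184,261), and the other finger (375,315) stands about 35 mm ahead of the ridge. Next I press in 1 mm rows.

Request:
send_rows(plan=[-0.55, 0, 0, 0.005, 0, -0.55, 0, 0, 0.01, 0, -0.55, 0, 0, 0.015, 0, -0.55, 0, 0, 0.02, 0, -0.55, 0, 0, 0.02, 0])

```text
clock: 6.65
position: [0.5102, -0.0247, 0.0712]
ee_rot: [0.0, 0.91, -0.415, -0.0]
ft_force: [0.5, 0.2, 0.9]
width: 0.778
grasp_force: 0.0
```

Request:
send_rows(plan=[-0.55, 0, 0, 0.005, 0, -0.55, 0, 0, 0.01, 0, -0.55, 0, 0, 0.01, 0, -0.55, 0, 0, 0.01, 0])

```text
clock: 7.15
position: [0.5103, -0.0247, 0.0694]
ee_rot: [0.0, 0.91, -0.415, 0.0]
ft_force: [0.2, -0.6, 2.2]
width: 0.775
grasp_force: 0.9
```

Contact. I press about 5 mm more.

Request:
send_rows(plan=[-0.55, 0, 0, 0.007, 0, -0.55, 0, 0, 0.014, 0, -0.55, 0, 0, 0.02, 0, -0.55, 0, 0, 0.02, 0, -0.55, 0, 0, 0.02, 0])

```text
clock: 7.78
position: [0.5103, -0.0247, 0.0653]
ee_rot: [0.0, 0.91, -0.415, 0.0]
ft_force: [-1.6, -0.3, 4.0]
width: 0.776
grasp_force: 1.9
```

Request:
send_rows(plan=[-0.55, 0, 0, 0.004, 0, -0.55, 0, 0, 0.004, 0, -0.55, 0, 0, 0.004, 0, -0.55, 0, 0, 0.004, 0, -0.55, 0, 0, 0.004, 0])

```text
clock: 8.4
position: [0.5103, -0.0246, 0.0645]
ee_rot: [-0.0, 0.91, -0.415, 0.0]
ft_force: [-1.5, 1.1, 3.6]
width: 0.773
grasp_force: 3.3
```

```bash
python3 st.py; python3 - <<'E'
from h import *
ims=[]
for n,(r,c) in {'scene':(215,295)}.items():
    C=cam(n); im=cv2.resize(np.ascontiguousarray(C['img'][r-60:r+40,c-50:c+50]),(600,600),interpolation=cv2.INTER_CUBIC); ims.append(im)
save(np.hstack(ims),'pics/crop4.png')
E
```

```text
8.4 [ 0.5103 -0.0246  0.0645] R y [-0.7547 -0.6561 -0.0001] z [ 0.0001  0.     -1.    ] w 0.7725223877562686 F [-1.5417  1.1338  3.5644]
target [ 0.5101 -0.0249] tool shift mm [ 0.067   0.3521 -0.    ] yaw err rad 3.0003930461017156 cross 0.0017179938063592304
```

View pics/crop4.png

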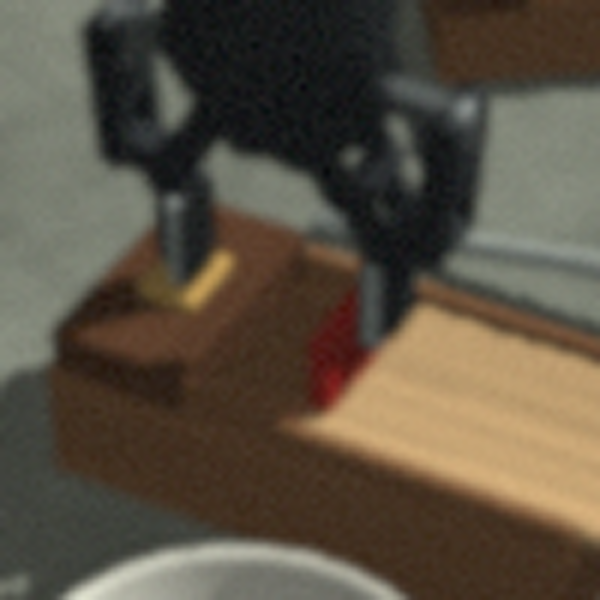

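The catch is down with the finger on it at (180,275). The lid has slid open about 35 mm, and its red ridge (335,360) is against the other finger (375,340). I hold briefly, confirm it's at rest, then hand in.

Request:
send_rows(plan=[-0.55, 0, 0, 0, 0, -0.55, 0, 0, 0, 0, -0.55, 0, 0, 0, 0, -0.55, 0, 0, 0, 0, -0.55, 0, 0, 0, 0])

```text
clock: 9.07
position: [0.5103, -0.0246, 0.0645]
ee_rot: [-0.0, 0.91, -0.415, 0.0]
ft_force: [0.6, 0.2, 4.8]
width: 0.776
grasp_force: 3.3
```

```bash
python3 - <<'E'
from h import *
F=[];G=[];I=[]
for i in range(6):
    C=cam('scene'); s=ctrl.sense(); F.append(s['ft_force']);G.append(s['grasp_force']); I.append(C['img'].astype(float))
print(np.mean(F,0),np.round(G,1),s['position'],s['clock'])
# motion of ridge during last 0.25 s: red centroid
for im in(I[0],I[-1]):
    m=(im[...,0]>90)&(im[...,1]<60)&(im[...,2]<60); m[:190]=0;m[235:]=0;m[:,:285]=0;m[:,325:]=0; print(m.sum(),np.argwhere(m).mean(0))
for q in('ridge_top','catch_top'): print(q,[(r['position'],r['p'],at_z(C,r['position'],.088 if q[0]=='r' else .07)) for r in ctrl.place_of(q,'scene')][:4])
E
```

```text
[-0.16928161  0.09629736  4.32090566] [3.3 3.3 3.3 3.3 3.3 3.3] [ 0.51035066 -0.02463357  0.06453943] 9.375
22 [217.81818182 300.81818182]
22 [217.31818182 299.90909091]
ridge_top [([205.7, 307.4], 0.93, array([ 0.54157507, -0.00327325,  0.088     ])), ([201.8, 200.7], 0.87, array([ 0.44918978, -0.19948122,  0.088     ])), ([142.2, 332.2], 0.7, array([0.34576535, 0.13978119, 0.088     ]))]
catch_top [([199.9, 212.5], 0.63, array([ 0.42954228, -0.17254087,  0.07      ])), ([143.7, 324.7], 0.46, array([0.31922696, 0.13261878, 0.07      ])), ([198.2, 276.4], 0.44, array([ 0.47446556, -0.04608945,  0.07      ]))]
```

```bash
python3 -c "
from rig import ctrl
print(ctrl.job_done())"
```

```text
the job is handed in; nothing more can be done
None
```

I handed the job in with one finger holding the catch about 5–6 mm down (about 4.3 N) and the other stopping the freed lid at roughly 35–39 mm open (inferred 2–2.5 N). No verdict came back, and I did not re-measure the box or the bystanders at the end.

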